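# Lay the coffee board

## Robot

A 7-joint arm with a two-finger parallel gripper is mounted at the origin on the work surface; the furniture and walls round the work are solid. World frame = base frame: x ahead of the robot, y to its left, z up, the work surface at z = 0. Lengths are in mm, angles in rad, forces in N, time in s.
With the tool pointing down it reaches from about 425 to 925 mm from the base axis. Payload 6.8 kg.
Tool frame: the origin (TCP) lies between the finger pads; the fingertips stand 11 mm ahead of it and the grasp point (between the pads) lies 8 mm behind it (r.finger_overhang is the z of the fingertips in the tool frame, in mm); z points along the fingers, y is the line along which they close (so a half turn about z gives the same grasp; the last joint's range is limited). The gripper opens to 88 mm and grips with 3 to 60 N. Pads are 20 mm wide; open, the fingers measure 115 mm over their backs; the gripper's body (75 mm by 178 mm) begins 61 mm behind the grasp point.
Start: joints at [-1.382, 0.477, 0.022, 1.555, -0.011, 1.109, -0.083], TCP at [197.408, 645.506, 233.664] pointing down, gripper open.
Joint ranges: [-2.96, 2.96], [-0.34, 2.1], [-1.41, 1.46], [0.24, 2.44], [-1.37, 4.51], [0.17, 1.92], [-2.96, 2.96]. Speed limits (rad/s): [2.39, 2.39, 3.14, 3.14, 3.14, 3.14, 3.14].

## Interface

Orientations are given as a unit quaternion [w, x, y, z].
In Python, from rig import status, snapshot, camera_model, finish_job, r gives the robot as it stands.
- The arm moves only by the tool move_arm, never from a script. Its argument "rows" is a list that holds one entry, the list of rows, each a list of 7 numbers: the opening, from 0 (shut) to 1 (fully open), then the shift along the tool's x, y, z in m, then the turn, a rotation vector about the tool's x, y, z in degrees. A call has 1 to 5 rows; each row is the pose to reach, as a shift and turn from the pose commanded when the call began, along the tool's axes at that moment; what a row does not reach only later rows make up. A row lasts 1/10 s, in which the tool goes at most 50 mm and 8.59 degrees, less where a joint would pass 70% of its speed; a pose out of reach is approached as far as the arm can. A call with a gripper value outside its range is refused whole. The fingers move at their own pace and stop on an object; "newtons" is the grip in N (left out, the last holds). Time passes only in rows, so rows that repeat a pose let the fingers close. It gives the time, the measured TCP pose, the force, the opening and the grip force at its end, in the units of the state.
- status.read_state(): the state, without advancing time (a new reading comes with each control period).
- snapshot(name): name is "side" or "top" or "wrist"; returns the picture (400x640x3 uint8, blue, green, red); there is no depth.
- camera_model(name): a dict with "camera_matrix" (3x3 intrinsics, pixels), "xyz" and "attitude" of the camera in the world; the wrist camera has in their place "tool_from_camera" (4x4, takes a point from camera to tool coordinates, whose origin is the TCP and whose axes are the flange's). Camera axes: x right, y down, z forward; pixel columns grow to the right and rows downward; lengths in mm; the calibration is good to about 2 mm. A picture is of the moment at which its call begins: read the wrist's pose just before it. camera_model takes no time and is no camera call.
- finish_job(): hands the job in; it is judged then, once.
The state is a dict: "time_s": time; "joints": joint angles; "dq": joint speeds; "joint_efforts": joint torques, N m; "tool_pos": TCP position; "ee_rot": TCP orientation; "ft_force": force on the tool from outside, world axes, zero at the start; "moment": the same for the moment, N m; "gripper_width": opening from 0.0 (shut) to 1.0 (fully open); "grasp_force": force on a finger pad.
Only numpy, scipy, OpenCV 4.12 (cv2) and the standard library are available. Lean on these libraries where they do the work, as an engineer would, in place of code of your own. Each camera call takes 0.05 s, during which the arm holds its last target. There are 200 camera calls.

## Task

Lay the coffee board: stand the tea light in the middle of the cork coaster, lay the teaspoon straight front to back across the middle of the board, midway between the cup and the coaster, stand the dropper bottle directly in front of the cup, and stand the white-capped spice jar directly in front of the coaster. Front means the side of the board's long edge nearest the robot; the bottle and the jar stand upright, wholly on the board, clear of the cup and of the coaster. Leave the cup where it is and do not disturb the tin or the roll of tape.

Things in the scene. Friction and masses are not known exactly. Their poses are not given: they have to be found in the camera images.
- board: Fixed flat oak serving board without a rim, 180 (x) x 270 (y) x 12 mm thick, a thin dark strip inlaid along each short end. Origin: centre of its underside; z up. x points to the back (away from the robot), y to the left along the long side; the front edge is the long edge nearest the robot, at x = -90 mm.
- coaster: Fixed square cork coaster, 80 x 80 x 6 mm, lying on the back half of the board, on either its left or its right side; its centre is 28 to 36 mm behind the board's middle line and 78 to 84 mm to the side. Origin: centre of its underside; z up. Its axes are parallel to the board's.
- cup: Loose white handleless espresso cup, 60 mm across the rim, 58 mm high, 0.35 kg, standing on the back half of the board on the side where the coaster is not (same offsets). Origin: centre of its underside; z up. At the start its axes are parallel to the board's.
- tea_light: Loose tea light: a small round candle in a metal cup, 38 mm across, 15 mm high, about 20 g. Starts on the island top left of the board. Origin: centre of its underside; z up. 
- teaspoon: Loose metal teaspoon, 137 mm long (x), at most 28 mm wide (y) at the bowl, 13 mm high, about 30 g. Starts on the island top left of the board. Origin: middle of its length, on its underside; x along its length, z up. Pinch it across its width at the origin; its solid shape is the convex outline, roughly 10 to 25 mm wide there.
- jar: Loose white-capped round spice jar, 47 mm across, 98 mm high, about 110 g, the wider of the two upright containers that start on the island top left of the board. Origin: centre of its underside; z up. 
- dropper: Loose slim dropper bottle of dark glass with a black pointed dropper top: 33 mm across up to 62 mm height, narrower above, 102 mm high, about 70 g. Starts on the island top left of the board. Origin: centre of its underside; z up. 
- tuna_tin: Bystander: food tin, 86 mm across, 40 mm high, at the far left. Origin: centre of its underside; z up. 
- tape_roll: Bystander: roll of tape lying flat, 96 mm across, 25 mm high, just left of the board's back corner. Origin: centre of its underside; z up. 
Mind the look-alikes: they are no part of the job. Leave any turquoise look-alike of the jar alone.

How it is judged (in metres and radians):
At the end, for the whole second after the job is handed in: Tea light on coaster, 12 mm; spoon between cup and coaster, over 58 mm from cup's and 68 from coaster's centre, straight to 0.2 rad, within 30 mm of mid board; bottle and jar upright on the board, clear in front of cup and coaster, within 15 mm sideways; cup moved under 15 mm (horizontal distance between tea_light and coaster below 0.012 m and z of tea_light in the frame of coaster between 0.003 and 0.01 m and angle between each of tea_light, jar, dropper, cup's own z axis and vertical below 0.1 rad and ((y of teaspoon in the frame of coaster above 0.068 m and y of teaspoon in the frame of cup below -0.058 m) or (y of teaspoon in the frame of coaster below -0.068 m and y of teaspoon in the frame of cup above 0.058 m)) and x of teaspoon in the frame of board between -0.03 and 0.03 m and z of teaspoon in the frame of board between 0.008 and 0.017 m and angle between the x axis of teaspoon and the x axis of board, either way round below 0.2 rad and y of jar in the frame of coaster between -0.015 and 0.015 m and x of jar in the frame of coaster below -0.06 m and x of jar in the frame of board above -0.072 m and z of jar in the frame of board between 0.008 and 0.017 m and y of dropper in the frame of cup between -0.015 and 0.015 m and x of dropper in the frame of cup below -0.044 m and x of dropper in the frame of board above -0.078 m and z of dropper in the frame of board between 0.008 and 0.017 m and distance of cup from where it was at the start of the episode below 0.015 m and linear speed of each of tea_light, teaspoon, jar, dropper, cup below 0.02 m/s); the robot touches nothing.
It fails at once if the tin is shifted by more than 30 mm (distance of tuna_tin from where it was at the start of the episode above 0.03 m).
It fails at once if the roll of tape is shifted by more than 30 mm (distance of tape_roll from where it was at the start of the episode above 0.03 m).
It fails at once if the cup is tipped over (angle between cup's own z axis and vertical above 0.5 rad).
It also fails if it takes over 125 s, if anything falls off the work surface, if the arm or the gripper's body presses on something with over 40 N, if the wrist force passes 120 N, or if a joint passes its speed limit or range.

## Working session

There is one attempt and no reset: what is moved stays moved. The work goes in short steps, Python scripts to look and compute and a tool call to move; the robot and the scene stay as the last step left them, time stands still between calls to the robot, and variables do not carry over. Pictures are saved under pics/ and viewed, at most 14 in all, crops included, and the job is handed in when it is done.

Besides the shell and the picture viewer there is one more tool, called after "Call:" by a JSON object that holds its "method" and its "body". move_arm: Moves the arm, as the interface text tells. Its arguments: {"type":"object","properties":{"rows":{"type":"array"},"newtons":{"type":"number"}},"required":["rows"]}

```bash
mkdir -p pics; ls
python3 - <<'E'
from rig import status, snapshot, camera_model, r
import cv2,json
s=status.read_state(); print(s)
for n in("side","top","wrist"):
    cv2.imwrite(f"pics/{n}0.png",snapshot(n)); print(n,camera_model(n))
print(r.finger_overhang)
E
```

```text
pics
{'time_s': 0.0, 'joints': array([-1.38209835,  0.47780077,  0.02236222,  1.55641026, -0.01148037,
        1.10928127, -0.0831246 ]), 'dq': array([ 0.00070813, -0.0002022 , -0.00114424, -0.00077557, -0.00151121,
       -0.00087941,  0.00079085]), 'joint_efforts': array([-3.14129911e-04, -5.82851565e+01,  1.53431766e+00, -2.72633171e+01,
       -5.44106599e-02,  1.67216890e-02,  1.40536863e-04]), 'tool_pos': array([197.27698041, 644.94322943, 232.69908274]), 'ee_rot': array([-5.18244648e-05,  1.47861669e-01,  9.89007656e-01, -8.84075371e-04]), 'ft_force': array([ 0.52600335, -0.71107568, -0.92012098]), 'moment': array([ 0.06105827, -0.03443612, -0.01591382]), 'grasp_force': 0.0, 'gripper_width': 1.0005066619815148}
side {'camera_matrix': array([[450.52070684,   0.        , 318.29490852],
       [  0.        , 450.52070684, 204.16299347],
       [  0.        ,   0.        ,   1.        ]]), 'xyz': array([  169.49991942, -1004.43290902,   642.54650885]), 'attitude': array([-0.5140976 ,  0.84832062, -0.10728457,  0.06742261])}
top {'camera_matrix': array([[467.04392139,   0.        , 319.7254323 ],
       [  0.        , 467.04392139, 191.6358536 ],
       [  0.        ,   0.        ,   1.        ]]), 'xyz': array([ 333.3564927 ,   83.82999257, 1372.94161084]), 'attitude': array([ 0.03222772, -0.70255174,  0.70988168, -0.03808464])}
wrist {'camera_matrix': array([[359.77969438,   0.        , 323.28355444],
       [  0.        , 359.77969438, 196.68094243],
       [  0.        ,   0.        ,   1.        ]]), 'tool_from_camera': array([[-1.24328310e-03, -9.60991534e-01, -2.76574993e-01,
         7.67962712e+01],
       [ 9.99998643e-01, -8.95776581e-04, -1.38279928e-03,
        -1.01970359e+00],
       [ 1.08110900e-03, -2.76576337e-01,  9.60991343e-01,
        -1.50870124e+02],
       [ 0.00000000e+00,  0.00000000e+00,  0.00000000e+00,
         1.00000000e+00]])}
11.0
```

View pics/top0.png

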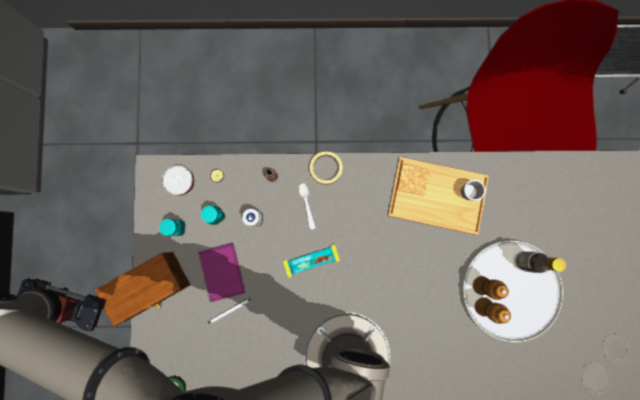

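View pics/side0.png

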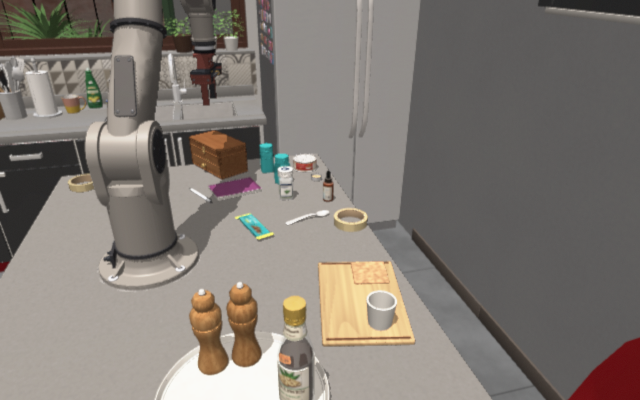

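View pics/wrist0.png

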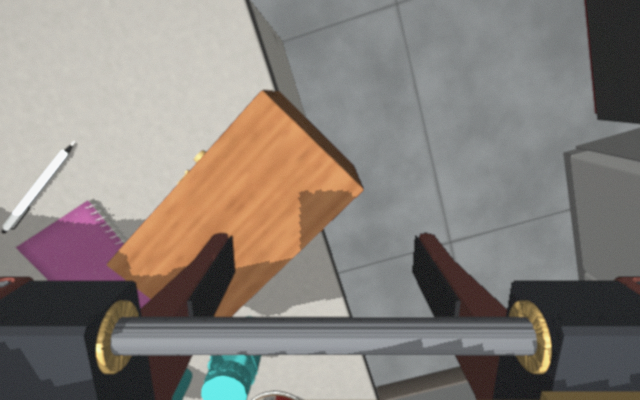

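The top view shows tea light (217,176), dropper (270,173), white-capped jar (251,216), turquoise look-alikes (171,227) and (211,214), spoon (307,205), tape (326,168) and tin (178,180). The board is at (439,195), with the coaster on its left (414,180) and the cup on its right (473,189). The side view agrees. Next I'll measure positions and confirm the jar in an enlarged crop.

```bash
cat > h.py <<'E'
import numpy as np, cv2
from scipy.spatial.transform import Rotation as R
from rig import status, snapshot, camera_model
def q(w): return R.from_quat([w[1],w[2],w[3],w[0]])
def pose():
    s=status.read_state(); return np.array(s["tool_pos"]),q(s["ee_rot"]).as_matrix()
def cam(n,tp=None):
    m=camera_model(n); K=m["camera_matrix"]
    if n=="wrist":
        p,A=tp if tp is not None else pose(); T=m["tool_from_camera"]
        return K,p+A@T[:3,3],A@T[:3,:3]
    return K,np.array(m["xyz"]),q(m["attitude"]).as_matrix()
def ray(c,uv):
    K,o,A=c; d=A@np.linalg.solve(K,[uv[0],uv[1],1.]); return o,d/np.linalg.norm(d)
def onz(c,uv,z):
    o,d=ray(c,uv); return o+d*(z-o[2])/d[2]
def proj(c,P):
    K,o,A=c; v=K@(A.T@(np.asarray(P,float)-o)); return v[:2]/v[2]
def blobs(mask,amin=15):
    n,l,st,ce=cv2.connectedComponentsWithStats(mask.astype(np.uint8))
    return [(ce[i],st[i]) for i in range(1,n) if st[i][4]>=amin]
E
python3 - <<'E'
from h import *
np.set_printoptions(precision=1,suppress=True)
im=cv2.imread("pics/top0.png");c=cam("top");cs=cam("side")
hsv=cv2.cvtColor(im,cv2.COLOR_BGR2HSV)
# approximations at z heights
for n,uv,z in [("tea",(217,176),15),("drop",(270,173),60),("jar",(251,216),98),("spoonb",(303,188),5),("spoone",(312,228),5),("tape",(326,168),25),("tin",(178,180),40),("cup",(473,189),70),("base",(350,345),0)]:
    P=onz(c,uv,z); print(n,P,np.hypot(*P[:2]),proj(cs,P))
# board: saturated orange-ish
m=(hsv[...,0]>8)&(hsv[...,0]<28)&(hsv[...,1]>90)&(hsv[...,2]>90); m[:, :360]=0;m[250:]=0;m[:150]=0
m=cv2.morphologyEx(m.astype(np.uint8),cv2.MORPH_CLOSE,np.ones((15,15)))
cn=max(cv2.findContours(m,0,2)[0],key=cv2.contourArea); rc=cv2.minAreaRect(cn)
pts=np.array([onz(c,p,12) for p in cv2.boxPoints(rc)]); print(pts,pts.mean(0)); print([np.linalg.norm(pts[i]-pts[i-1]) for i in range(4)])
a=cv2.resize(im[145:245,150:350],None,fx=4,fy=4,interpolation=2)
s=cv2.imread("pics/side0.png")
b=cv2.resize(s[135:235,220:420],None,fx=4,fy=4,interpolation=2)[:, :800]
cv2.imwrite("pics/crop1.png",np.vstack([a[:300],b[:300]]))
b=cv2.resize(im[145:245,370:510],None,fx=5,fy=5,interpolation=2)
cv2.imwrite("pics/crop2.png",b)
E
```

```text
tea [517.8 372.   15. ] 637.5917742147009 [315.  175.1]
drop [518.8 212.6  60. ] 560.6930472185647 [328. 182.]
jar [395.7 260.6  98. ] 473.8072007999113 [285.4 168.5]
spoonb [481.1 120.9   5. ] 496.0384253022171 [323.8 212.8]
spoone [363.3  95.5   5. ] 375.6621637028726 [286.2 221.8]
tape [536.9  52.9  25. ] 539.5009875420483 [349.2 215.5]
tin [503.9 478.2  40. ] 694.7496416292004 [304.  157.5]
cup [ 466.5 -358.8   70. ] 588.5341900871233 [380.8 298.2]
base [ 28.4 -10.2   0. ] 30.157835049452686 [161.5 260.5]
[[ 396.9 -122.    12. ]
 [ 571.7 -163.4   12. ]
 [ 511.9 -430.8   12. ]
 [ 338.3 -386.2   12. ]] [ 454.7 -275.6   12. ]
[np.float64(270.55491033586793), np.float64(179.63976249542222), np.float64(274.0585065360424), np.float64(179.25592183368704)]
```

View pics/crop1.png

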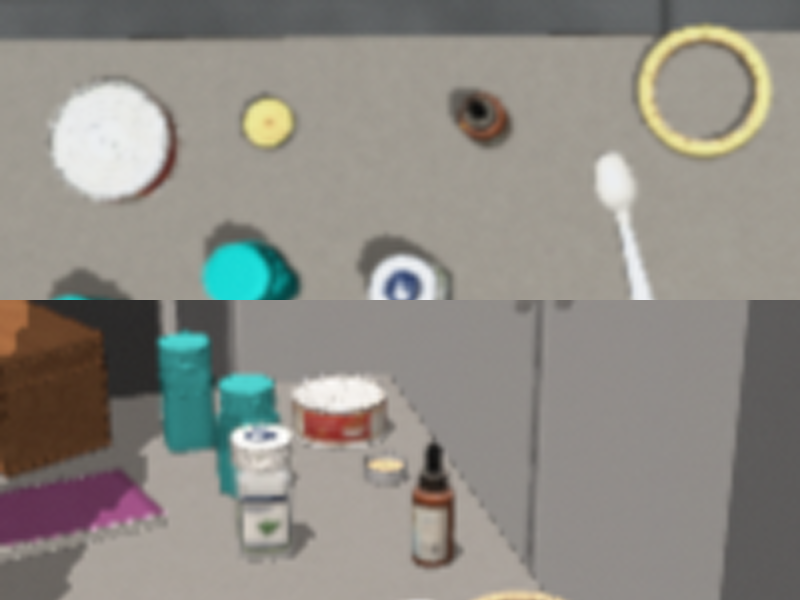

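View pics/crop2.png

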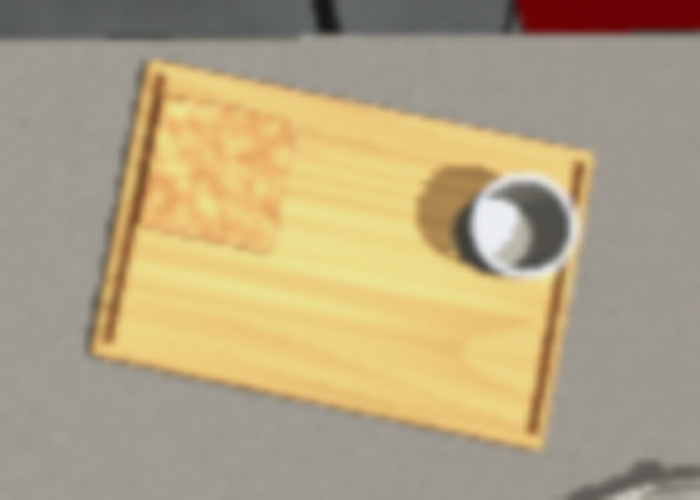

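Jar candidates: turquoise (171,227) and (211,214), and the white-capped jar (251,216). Only the last one has a white cap, and the crop confirms it. The crop also shows the coaster at back left and the cup at back right. Next, refined numbers.

Run:
```python
from h import *
np.set_printoptions(precision=1,suppress=True)
im=cv2.imread("pics/top0.png");c=cam("top");cs=cam("side")
up=lambda p,f,o:np.array(p)/f+np.array(o)-0.5+0.5/f
B=[onz(c,up(p,5,(370,145)),12) for p in [(150,62),(593,155),(540,447),(95,352)]]
B=np.array(B);ctr=B.mean(0)
yv=(B[0]-B[1]+B[3]-B[2])/2; xv=(B[0]-B[3]+B[1]-B[2])/2
print(ctr,np.linalg.norm(yv),np.linalg.norm(xv),np.degrees([np.arctan2(-yv[0],yv[1]),np.arctan2(xv[1],xv[0])]))
th=np.arctan2(-yv[0],yv[1]); bx=np.array([np.cos(th),np.sin(th)]);by=np.array([-bx[1],bx[0]])
fb=lambda P:np.array([(P-ctr)[:2]@bx,(P-ctr)[:2]@by])
C=np.mean([onz(c,up(p,5,(370,145)),18) for p in [(165,93),(296,122),(272,250),(143,222)]],0); print("coaster",C,fb(C))
U=onz(c,up((520,225),5,(370,145)),70); print("cup",U,fb(U))
def tri(u,v):
    o1,d1=ray(c,u);o2,d2=ray(cs,v); t=np.linalg.lstsq(np.c_[d1,-d2],o2-o1,rcond=None)[0]
    a,b=o1+t[0]*d1,o2+t[1]*d2; return (a+b)/2,np.linalg.norm(a-b)
s4=lambda x,y:up((x,y-300),4,(220,135)); t4=lambda x,y:up((x,y),4,(150,145))
print("drop tip",tri(t4(478,108),s4(433,445)), onz(c,t4(478,108),102),"shoulder",onz(c,t4(486,121),62))
print("jar",tri(t4(404,287),s4(262,436)))
print("tea",onz(c,t4(268,122),15))
hsv=cv2.cvtColor(im,cv2.COLOR_BGR2HSV)
m=(im.min(2)>185); m[:,:290]=0;m[:,325:]=0;m[:178]=0;m[235:]=0
cn=max(cv2.findContours(m.astype(np.uint8),0,2)[0],key=cv2.contourArea)
p=np.array([onz(c,x[0],4)[:2] for x in cn]).astype(np.float32)
print("spoon",cv2.minAreaRect(p),p[p[:,0].argmax()],p[p[:,0].argmin()])
```

```text
[ 455.1 -276.3   12. ] 265.2891158697089 175.13846180942872 [-12.6 -12.5]
coaster [ 503.2 -202.8   18. ] [30.9 82.2]
cup [ 464.8 -360.5   70. ] [ 27.8 -80. ]
drop tip (array([517.5, 211.2,  97.9]), np.float64(0.33745277324869943)) [516.7 210.9 102. ] shoulder [513.2 209.2  62. ]
jar (array([394.8, 261.8,  97.2]), np.float64(0.2542157517900613))
tea [520.4 373.1  15. ]
spoon ((428.84295654296875, 107.53972625732422), (138.16592407226562, 26.240644454956055), 15.928194999694824) [496.1 123.8] [360.4  95.5]
```

Call:
{"method": "move_arm", "body": {"rows": [[[0.7, -0.039, -0.017, 0, 0, 0, 0], [0.7, -0.078, -0.033, 0, 0, 0, 0], [0.7, -0.117, -0.05, 0, 0, 0, 0], [0.7, -0.156, -0.067, 0, 0, 0, 0], [0.7, -0.195, -0.083, 0, 0, 0, 0]]], "newtons": 15}}

```text
time_s: 0.65
tool_pos: [360.7, 507.6, 233.4]
ee_rot: [-0.0, 0.148, 0.989, -0.0]
ft_force: [0.2, 0.1, -0.4]
gripper_width: 0.697
grasp_force: 0.0
```

Call:
{"method": "move_arm", "body": {"rows": [[[0.7, -0.039, -0.017, 0, 0, 0, 0], [0.7, -0.078, -0.033, 0.02, 0, 0, 0], [0.7, -0.117, -0.05, 0.05, 0, 0, 0], [0.7, -0.156, -0.067, 0.08, 0, 0, 0], [0.7, -0.194, -0.083, 0.11, 0, 0, 0]]]}}

```text
time_s: 1.15
tool_pos: [518.7, 374.4, 125.7]
ee_rot: [0.0, 0.148, 0.989, 0.0]
ft_force: [0.3, 0.6, 0.8]
gripper_width: 0.701
grasp_force: 0.0
```

Call:
{"method": "move_arm", "body": {"rows": [[[0.7, 0, 0, 0, 0, 0, 0], [0.7, 0, 0, 0, 0, 0, 0], [0.7, 0, 0, 0, 0, 0, 0]]]}}

```text
time_s: 1.45
tool_pos: [516.9, 377.3, 127.2]
ee_rot: [-0.0, 0.147, 0.989, 0.001]
ft_force: [0.1, 1.1, -0.9]
gripper_width: 0.703
grasp_force: 0.0
```

```bash
cat >> h.py <<'E'
def go(target,yaw=None,p=None,A=None):
    "shift (m) in tool axes now, world yaw of tool y, turn about tool z"
    if p is None: p,A=pose()
    d=A.T@(np.array(target,float)-p)/1000; y=np.degrees(np.arctan2(A[1,1],A[0,1]))
    print("shift",np.round(d,4),"yaw",round(y,1),"turn",None if yaw is None else round(-(yaw-y),1))
E
python3 - <<'E'
from h import *
np.set_printoptions(precision=2,suppress=True)
tp=pose(); print(status.read_state()["time_s"],tp[0]); im=snapshot("wrist"); cv2.imwrite("pics/w1.png",im)
c=cam("wrist",tp)
print("pred tea",proj(c,[520.4,373,15]),"below tcp",proj(c,[tp[0][0],tp[0][1],15]))
hsv=cv2.cvtColor(im,cv2.COLOR_BGR2HSV); m=(hsv[...,0]>20)&(hsv[...,0]<35)&(hsv[...,1]>60)&(hsv[...,2]>120)
for ce,st in blobs(m,100): print(ce,st, onz(c,ce,15))
go([520.4,373,13.5])
E
```

```text
1.45 [516.9  377.27 127.19]
pred tea [320.93 203.88] below tcp [324.93 198.12]
shift [-0.   -0.    0.11] yaw 73.1 turn None
```

View pics/w1.png

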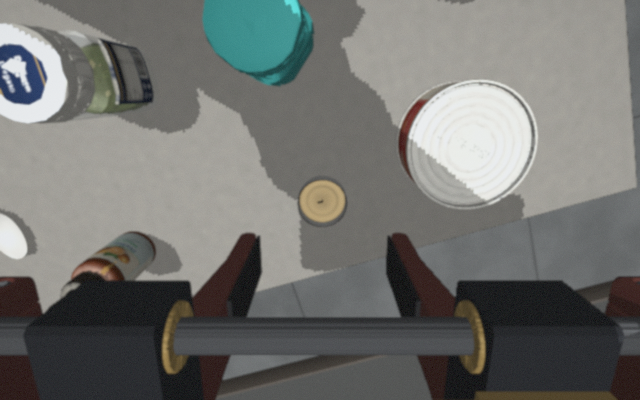

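The wrist view shows the tea light at (322,201), between the fingers. The tin is at (470,143) and clear. I'll check how well the arm has settled before descending.

Call:
{"method": "move_arm", "body": {"rows": [[[0.7, 0, 0, 0, 0, 0, 0], [0.7, 0, 0, 0, 0, 0, 0], [0.7, 0, 0, 0, 0, 0, 0], [0.7, 0, 0, 0, 0, 0, 0], [0.7, 0, 0, 0, 0, 0, 0]]]}}

```text
time_s: 2.0
tool_pos: [517.6, 375.7, 126.8]
ee_rot: [0.0, 0.148, 0.989, 0.0]
ft_force: [-0.7, -0.0, -0.1]
gripper_width: 0.699
grasp_force: 0.0
```

```bash
sed -i 's/print("shift",np.round(d,4)/print("shift",(d*1000).round(1).tolist()/' h.py
python3 - <<'E'
from h import *
tp=pose(); print(status.read_state()["time_s"],tp[0].round(1)); im=snapshot("wrist"); tp2=pose(); print(tp2[0].round(1))
c=cam("wrist",tp)
g=cv2.medianBlur(cv2.cvtColor(im,cv2.COLOR_BGR2GRAY),3)[150:250,260:390]
h=cv2.HoughCircles(g,cv2.HOUGH_GRADIENT,1,50,param1=80,param2=15,minRadius=18,maxRadius=32)
for x in h[0]: print(x, onz(c,x[:2]+[260,150],15).round(1))
go(onz(c,h[0][0][:2]+[260,150],15)+[0,0,-1.5])
E
```

```text
2.0 [517.6 375.7 126.8]
[517.7 375.7 126.7]
[63.5 52.5 24.3] [520.6 373.6  15. ]
shift [-3.4, -1.2, 113.2] yaw 73.0 turn None
```

Call:
{"method": "move_arm", "body": {"rows": [[[0.7, -0.0035, -0.001, 0.045, 0, 0, 0], [0.7, -0.0035, -0.001, 0.08, 0, 0, 0], [0.7, -0.0035, -0.001, 0.1, 0, 0, 0], [0.7, -0.0035, -0.001, 0.112, 0, 0, 0], [0.7, -0.0035, -0.001, 0.112, 0, 0, 0]]]}}

```text
time_s: 2.55
tool_pos: [520.4, 373.3, 13.6]
ee_rot: [-0.001, 0.148, 0.989, -0.001]
ft_force: [-0.6, -0.6, 0.4]
gripper_width: 0.702
grasp_force: 0.0
```

Call:
{"method": "move_arm", "body": {"rows": [[[0.7, 0, 0, 0, 0, 0, 0], [0.38, 0, 0, 0, 0, 0, 0], [0.38, 0, 0, 0, 0, 0, 0], [0.38, 0, 0, 0, 0, 0, 0], [0.38, 0, 0, 0, 0, 0, 0]]], "newtons": 12}}

```text
time_s: 3.05
tool_pos: [521.0, 373.9, 15.3]
ee_rot: [0.0, 0.148, 0.989, 0.0]
ft_force: [-0.8, -0.8, 3.1]
gripper_width: 0.418
grasp_force: 12.0
```

Call:
{"method": "move_arm", "body": {"rows": [[[0.38, 0, 0, 0, 0, 0, 0], [0.38, 0, 0, 0, 0, 0, 0], [0.38, 0, 0, 0, 0, 0, 0]]]}}

```text
time_s: 3.35
tool_pos: [521.0, 373.9, 15.3]
ee_rot: [0.0, 0.148, 0.989, 0.0]
ft_force: [-1.4, -0.3, 5.9]
gripper_width: 0.419
grasp_force: 12.0
```

Call:
{"method": "move_arm", "body": {"rows": [[[0.38, 0, 0, -0.03, 0, 0, 0], [0.38, 0, 0, -0.07, 0, 0, 0], [0.38, 0, 0, -0.11, 0, 0, 0], [0.38, 0, 0, -0.135, 0, 0, 0]]]}}

```text
time_s: 3.75
tool_pos: [521.6, 374.1, 152.5]
ee_rot: [0.001, 0.148, 0.989, 0.001]
ft_force: [0.1, 0.7, -0.6]
gripper_width: 0.421
grasp_force: 12.0
```

Call:
{"method": "move_arm", "body": {"rows": [[[0.38, -0.0117, -0.0428, 0, 0, 0, 0], [0.38, -0.0234, -0.0856, 0, 0, 0, 0], [0.38, -0.0351, -0.1284, 0, 0, 0, 0], [0.38, -0.0468, -0.1712, 0, 0, 0, 0], [0.38, -0.0585, -0.214, 0, 0, 0, 0]]]}}

```text
time_s: 4.25
tool_pos: [513.6, 150.1, 149.5]
ee_rot: [-0.0, 0.148, 0.989, -0.0]
ft_force: [0.8, -0.4, -0.7]
gripper_width: 0.42
grasp_force: 12.0
```

Call:
{"method": "move_arm", "body": {"rows": [[[0.38, -0.0117, -0.0428, 0, 0, 0, 0], [0.38, -0.0234, -0.0856, 0, 0, 0, 0], [0.38, -0.0351, -0.1284, 0, 0, 0, 0], [0.38, -0.0468, -0.1712, 0, 0, 0, 0], [0.38, -0.0585, -0.214, 0, 0, 0, 0]]]}}

```text
time_s: 4.75
tool_pos: [507.0, -71.6, 149.6]
ee_rot: [0.0, 0.148, 0.989, 0.0]
ft_force: [1.0, -0.6, -0.4]
gripper_width: 0.42
grasp_force: 12.0
```

Call:
{"method": "move_arm", "body": {"rows": [[[0.38, -0.0117, -0.0428, 0, 0, 0, 0], [0.38, -0.0234, -0.0856, 0, 0, 0, 0], [0.38, -0.0351, -0.1284, 0, 0, 0, 0], [0.38, -0.0351, -0.1284, 0, 0, 0, 0], [0.38, -0.0351, -0.1284, 0, 0, 0, 0]]]}}

```text
time_s: 5.25
tool_pos: [502.9, -203.9, 149.4]
ee_rot: [-0.0, 0.149, 0.989, -0.0]
ft_force: [-0.1, 0.2, 0.5]
gripper_width: 0.422
grasp_force: 12.0
```

Run:
```python
from h import *
tp=pose(); print(tp[0].round(1)); im=snapshot("wrist"); cv2.imwrite("pics/w2.png",im)
c=cam("wrist",tp)
print("coaster pred",proj(c,[503.2,-202.8,18]))
go([503.2,-202.8,35])
```

```text
[ 502.9 -203.9  149.4]
coaster pred [326.43558165 191.51158094]
shift [-0.2, -0.6, 114.3] yaw 73.0 turn None
```

View pics/w2.png

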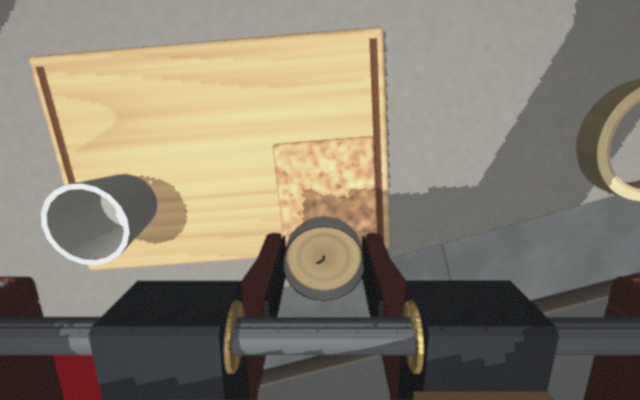

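The wrist view shows the tea light held at (323,258). The coaster's front edge runs (274,144)–(374,137), the board's front corners are (32,58) and (383,28), and the cup rim is centred at (86,224). I'll cross-check these before lowering.

Run:
```python
from h import *
tp=(np.array([502.9,-203.9,149.4]),pose()[1]); c=cam("wrist",tp)
ctr=np.array([455.1,-276.3]);th=np.radians(-12.55);bx=np.array([np.cos(th),np.sin(th)]);by=np.array([-bx[1],bx[0]])
fb=lambda P:np.array([(P[:2]-ctr)@bx,(P[:2]-ctr)@by]).round(1)
for n,uv,z in [("FR",(32,58),12),("FL",(383,28),12),("cF_R",(274,144),18),("cF_L",(374,137),18),("cup",(86,224),70),("tea",(323,258),tp[0][2])]:
    P=onz(c,uv,z);print(n,P.round(1),fb(P))
```

```text
FR [ 340.5 -384.3   12. ] [ -88.4 -130.3]
FL [ 397.9 -127.2   12. ] [-88.2 133.2]
cF_R [ 454.3 -230.8   18. ] [-10.7  44.3]
cF_L [ 472.  -154.5   18. ] [-10.  122.6]
cup [ 463.4 -362.3   70. ] [ 26.8 -82.1]
tea [ 498.6 -204.   149.4] [26.7 80. ]
```

Call:
{"method": "move_arm", "body": {"rows": [[[0.38, -0.0005, 0.002, 0.04, 0, 0, 0], [0.38, -0.0005, 0.002, 0.08, 0, 0, 0], [0.38, -0.0005, 0.002, 0.105, 0, 0, 0], [0.38, -0.0005, 0.002, 0.114, 0, 0, 0], [0.38, -0.0005, 0.002, 0.115, 0, 0, 0]]]}}

```text
time_s: 5.8
tool_pos: [504.4, -199.4, 34.0]
ee_rot: [-0.001, 0.147, 0.989, 0.0]
ft_force: [0.6, -0.1, -0.1]
gripper_width: 0.421
grasp_force: 12.0
```

Call:
{"method": "move_arm", "body": {"rows": [[[0.38, 0, 0, 0, 0, 0, 0], [0.6, 0, 0, 0, 0, 0, 0], [0.7, 0, 0, 0, 0, 0, 0], [0.7, 0, 0, 0, 0, 0, 0], [0.7, 0, 0, 0, 0, 0, 0]]]}}

```text
time_s: 6.3
tool_pos: [504.7, -201.2, 35.1]
ee_rot: [0.0, 0.148, 0.989, -0.0]
ft_force: [0.7, -0.4, 0.3]
gripper_width: 0.696
grasp_force: 0.0
```

Call:
{"method": "move_arm", "body": {"rows": [[[0.7, 0, 0, -0.03, 0, 0, 0], [0.7, 0, 0, -0.07, 0, 0, 0], [0.7, 0, 0, -0.11, 0, 0, 0], [0.7, 0, 0, -0.11, 0, 0, 0], [0.7, 0, 0, -0.11, 0, 0, 0]]]}}

```text
time_s: 6.8
tool_pos: [505.0, -201.2, 145.5]
ee_rot: [0.001, 0.148, 0.989, 0.0]
ft_force: [-0.2, 0.7, -0.9]
gripper_width: 0.698
grasp_force: 0.0
```

Run:
```python
from h import *
tp=pose(); print(status.read_state()["time_s"],tp[0].round(1)); im=snapshot("wrist"); cv2.imwrite("pics/w3.png",im)
c=cam("wrist",tp)
g=cv2.medianBlur(cv2.cvtColor(im,cv2.COLOR_BGR2GRAY),3)[140:260,250:400]
h=cv2.HoughCircles(g,cv2.HOUGH_GRADIENT,1,50,param1=80,param2=15,minRadius=15,maxRadius=32)
if h is not None:
  for x in h[0]: print(x[:2]+[250,140],x[2], onz(c,x[:2]+[250,140],33).round(1))
print("spoon from here");go([470,118,150],None)
```

```text
6.8 [ 505.  -201.2  145.5]
[323.5 194.5] 21.3 [ 502.3 -201.6   33. ]
spoon from here
shift [125.9, 295.0, -5.6] yaw 73.0 turn None
```

View pics/w3.png

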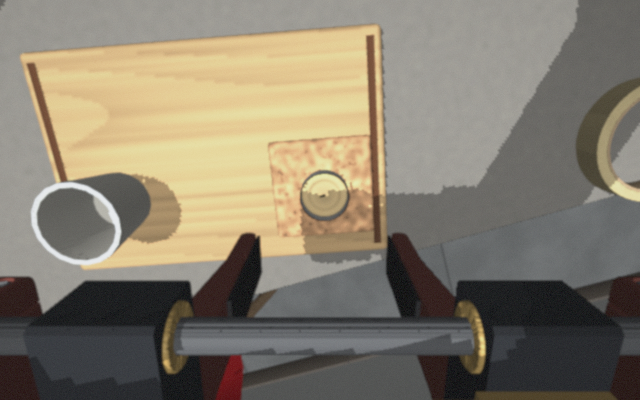

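The tea light stands in the middle of the coaster (324,195). Next is the spoon.

Call:
{"method": "move_arm", "body": {"rows": [[[0.6, 0.0233, 0.0393, 0, 0, 0, -5.8], [0.6, 0.0466, 0.0786, 0, 0, 0, -11.6], [0.6, 0.0699, 0.118, 0, 0, 0, -17.4], [0.6, 0.0932, 0.157, 0, 0, 0, -23.2], [0.6, 0.1162, 0.1967, 0, 0, 0, -29]]]}}

```text
time_s: 7.35
tool_pos: [449.0, 22.4, 143.2]
ee_rot: [-0.001, -0.106, 0.994, -0.0]
ft_force: [0.8, 0.3, 0.1]
gripper_width: 0.598
grasp_force: 0.0
```

Call:
{"method": "move_arm", "body": {"rows": [[[0.6, 0.001, 0.045, 0, 0, 0, 0], [0.6, 0.002, 0.091, 0.01, 0, 0, 0], [0.6, 0.002, 0.091, 0.02, 0, 0, 0], [0.6, 0.002, 0.091, 0.02, 0, 0, 0], [0.6, 0.002, 0.091, 0.02, 0, 0, 0]]]}}

```text
time_s: 7.85
tool_pos: [429.5, 108.1, 123.7]
ee_rot: [-0.001, -0.104, 0.995, -0.001]
ft_force: [-0.5, -1.3, -1.2]
gripper_width: 0.599
grasp_force: 0.0
```

Run:
```python
from h import *
tp=pose(); print(status.read_state()["time_s"],tp[0].round(1)); im=snapshot("wrist"); cv2.imwrite("pics/w4.png",im)
c=cam("wrist",tp)
print(proj(c,[428,110,3]),proj(c,[496,124,5]),proj(c,[360,95.5,5]))
m=(im.min(2)>190).astype(np.uint8)
for ce,st in blobs(m,300): print(ce,st)
go([428,110,13.5],101.8)
```

```text
7.85 [429.5 108.1 123.7]
[327.11770853 194.76693735] [326.59227246 275.82543071] [327.09515578 103.2510866 ]
[325.45169713 154.08041775] [ 314  103   23  121 1915]
[608.25964126 238.18520179] [ 581  197   59   79 2230]
shift [1.3, 2.5, 110.7] yaw 101.9 turn 0.1
```

View pics/w4.png

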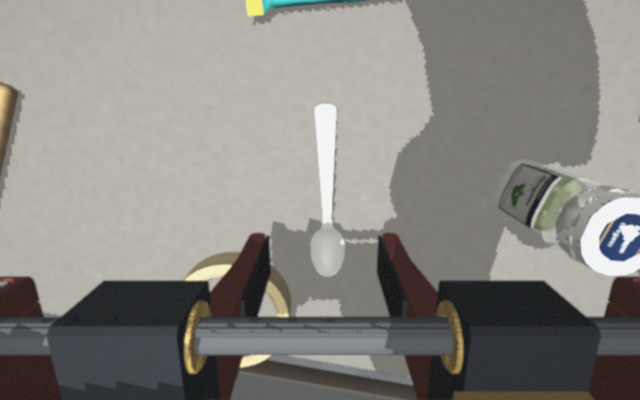

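The spoon lies straight along the wrist view, tips at (326,104) and (328,276), as predicted. The jar is at (610,235), clear of the gripper body. I'll lower and pinch it.

Call:
{"method": "move_arm", "body": {"rows": [[[0.6, 0.001, 0.002, 0.04, 0, 0, 0], [0.6, 0.001, 0.002, 0.08, 0, 0, 0], [0.6, 0.001, 0.002, 0.1, 0, 0, 0], [0.6, 0.001, 0.002, 0.109, 0, 0, 0], [0.6, 0.001, 0.002, 0.111, 0, 0, 0]]]}}

```text
time_s: 8.4
tool_pos: [428.7, 110.2, 13.2]
ee_rot: [-0.001, -0.104, 0.995, -0.0]
ft_force: [0.9, 1.0, 0.3]
gripper_width: 0.604
grasp_force: 0.0
```

Call:
{"method": "move_arm", "body": {"rows": [[[0.6, 0, 0, 0, 0, 0, 0], [0.05, 0, 0, 0, 0, 0, 0], [0.05, 0, 0, 0, 0, 0, 0], [0.05, 0, 0, 0, 0, 0, 0], [0.05, 0, 0, 0, 0, 0, 0]]], "newtons": 15}}

```text
time_s: 8.9
tool_pos: [429.0, 111.5, 14.1]
ee_rot: [0.0, -0.105, 0.995, 0.0]
ft_force: [-0.3, 0.2, -0.0]
gripper_width: 0.278
grasp_force: 0.1
```

Call:
{"method": "move_arm", "body": {"rows": [[[0.05, 0, 0, 0, 0, 0, 0], [0.05, 0, 0, 0, 0, 0, 0], [0.05, 0, 0, 0, 0, 0, 0], [0.05, 0, 0, -0.02, 0, 0, 0], [0.05, 0, 0, -0.04, 0, 0, 0]]]}}

```text
time_s: 9.4
tool_pos: [427.9, 111.1, 53.6]
ee_rot: [-0.001, -0.104, 0.995, -0.0]
ft_force: [0.3, 0.7, -0.5]
gripper_width: 0.249
grasp_force: 15.0
```

Call:
{"method": "move_arm", "body": {"rows": [[[0.05, 0, 0, -0.04, 0, 0, 0], [0.05, 0, 0, -0.07, 0, 0, 0]]]}}

```text
time_s: 9.6
tool_pos: [428.5, 111.2, 125.1]
ee_rot: [-0.0, -0.104, 0.995, -0.0]
ft_force: [0.7, -0.1, -1.0]
gripper_width: 0.254
grasp_force: 15.0
```

Call:
{"method": "move_arm", "body": {"rows": [[[0.05, 0.0061, -0.043, 0, 0, 0, 4.9], [0.05, 0.0123, -0.086, 0, 0, 0, 9.8], [0.05, 0.0184, -0.129, 0, 0, 0, 14.7], [0.05, 0.0246, -0.172, 0, 0, 0, 19.6], [0.05, 0.0307, -0.215, 0, 0, 0, 24.5]]]}}

```text
time_s: 10.1
tool_pos: [442.9, -106.9, 123.7]
ee_rot: [0.0, 0.111, 0.994, 0.0]
ft_force: [0.9, -0.3, -0.2]
gripper_width: 0.255
grasp_force: 15.0
```

Call:
{"method": "move_arm", "body": {"rows": [[[0.05, -0.0122, -0.0417, 0, 0, 0, 0], [0.05, -0.0245, -0.0834, 0, 0, 0, 0], [0.05, -0.0367, -0.125, 0, 0, 0, 0], [0.05, -0.0489, -0.1667, 0, 0, 0, 0], [0.05, -0.0489, -0.1667, 0, 0, 0, 0]]]}}

```text
time_s: 10.6
tool_pos: [454.0, -285.3, 123.9]
ee_rot: [0.001, 0.113, 0.994, -0.002]
ft_force: [-0.2, -0.7, -0.3]
gripper_width: 0.252
grasp_force: 15.0
```

Call:
{"method": "move_arm", "body": {"rows": [[[0.05, 0, 0, 0, 0, 0, 0], [0.05, 0, 0, 0, 0, 0, 0]]]}}

```text
time_s: 10.8
tool_pos: [454.8, -277.2, 123.2]
ee_rot: [-0.001, 0.108, 0.994, 0.001]
ft_force: [-0.6, -0.4, -0.4]
gripper_width: 0.251
grasp_force: 15.0
```

Run:
```python
from h import *
tp=pose(); print(status.read_state()["time_s"],tp[0].round(1)); im=snapshot("wrist"); cv2.imwrite("pics/w5.png",im)
go([454.4,-279.2,26.5],77.45)
```

```text
10.8 [ 454.8 -277.2  123.2]
shift [-0.0, -2.4, 96.8] yaw 77.6 turn 0.2
```

View pics/w5.png

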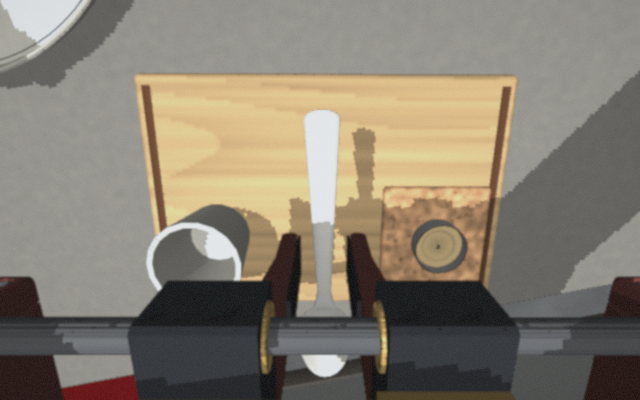

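The spoon is held straight over the middle of the board, column 322. The cup is at (195,265) and the coaster at (437,245). I'll lower and release.

Call:
{"method": "move_arm", "body": {"rows": [[[0.05, 0, -0.002, 0.04, 0, 0, 0], [0.05, 0, -0.002, 0.075, 0, 0, 0], [0.05, 0, -0.002, 0.09, 0, 0, 0], [0.05, 0, -0.002, 0.095, 0, 0, 0], [0.05, 0, -0.002, 0.097, 0, 0, 0]]]}}

```text
time_s: 11.35
tool_pos: [454.7, -279.6, 26.5]
ee_rot: [-0.0, 0.108, 0.994, 0.0]
ft_force: [-0.3, -0.4, -1.5]
gripper_width: 0.251
grasp_force: 15.0
```

Call:
{"method": "move_arm", "body": {"rows": [[[0.05, 0, 0, 0, 0, 0, 0], [0.3, 0, 0, 0, 0, 0, 0], [0.45, 0, 0, 0, 0, 0, 0], [0.45, 0, 0, 0, 0, 0, 0], [0.45, 0, 0, 0, 0, 0, 0]]]}}

```text
time_s: 11.85
tool_pos: [454.7, -280.8, 27.0]
ee_rot: [0.0, 0.109, 0.994, -0.0]
ft_force: [-0.4, -0.2, 0.0]
gripper_width: 0.446
grasp_force: 0.0
```

Call:
{"method": "move_arm", "body": {"rows": [[[0.45, 0, 0, -0.02, 0, 0, 0], [0.45, 0, 0, -0.05, 0, 0, 0], [0.45, 0, 0, -0.09, 0, 0, 0], [0.6, 0, 0, -0.13, 0, 0, 0], [0.6, 0, 0, -0.15, 0, 0, 0]]]}}

```text
time_s: 12.35
tool_pos: [455.6, -281.5, 180.1]
ee_rot: [0.002, 0.109, 0.994, -0.001]
ft_force: [-0.3, 0.7, -1.2]
gripper_width: 0.583
grasp_force: 0.0
```

Run:
```python
from h import *
tp=pose(); print(status.read_state()["time_s"],tp[0].round(1)); im=snapshot("wrist"); cv2.imwrite("pics/w6.png",im)
c=cam("wrist",tp)
ctr=np.array([455.1,-276.3]);th=np.radians(-12.55);bx=np.array([np.cos(th),np.sin(th)]);by=np.array([-bx[1],bx[0]])
m=(im.min(2)>185).astype(np.uint8);m[:,:270]=0;m[:,370:]=0
cn=max(cv2.findContours(m,0,2)[0],key=cv2.contourArea)
p=np.array([onz(c,x[0].astype(float),16)[:2] for x in cn])-ctr; p=np.c_[p@bx,p@by].astype(np.float32)
print("spoon board frame",cv2.minAreaRect(p),p.min(0),p.max(0),cv2.fitLine(p,2,0,.01,.01).ravel())
go([515,211,200],73)
```

```text
12.35 [ 455.6 -281.5  180.1]
spoon board frame ((-26.81787109375, -6.958910942077637), (15.353981971740723, 84.43870544433594), 89.52945709228516) [-69.020325 -14.391188] [15.420111    0.97689205] [ 9.9992174e-01 -1.2511119e-02 -3.4064331e+01 -6.4794855e+00]
shift [50.0, 494.0, -18.9] yaw 77.5 turn 4.5
```

Call:
{"method": "move_arm", "body": {"rows": [[[0.8, 0.0058, 0.045, 0, 0, 0, 0], [0.8, 0.0116, 0.09, 0, 0, 0, 0], [0.8, 0.0174, 0.135, 0, 0, 0, 0], [0.8, 0.0232, 0.18, 0, 0, 0, 0], [0.8, 0.029, 0.225, 0, 0, 0, 0]]]}}

```text
time_s: 12.9
tool_pos: [474.6, -53.0, 176.5]
ee_rot: [0.0, 0.109, 0.994, 0.0]
ft_force: [0.5, -0.2, 0.2]
gripper_width: 0.8
grasp_force: 0.0
```

Call:
{"method": "move_arm", "body": {"rows": [[[0.8, 0.006, 0.045, 0, 0, 0, 0], [0.8, 0.0263, 0.0803, 0, 0, 0, 0], [0.8, 0.0466, 0.1156, 0, 0, 0, 0], [0.8, 0.0669, 0.1509, 0, 0, 0, 0], [0.8, 0.0872, 0.1862, 0, 0, 0, 0]]]}}

```text
time_s: 13.4
tool_pos: [429.2, 147.3, 176.5]
ee_rot: [-0.0, 0.109, 0.994, 0.0]
ft_force: [-0.2, 0.0, -0.5]
gripper_width: 0.799
grasp_force: 0.0
```

Call:
{"method": "move_arm", "body": {"rows": [[[0.8, 0.0203, 0.0353, 0, 0, 0, 0], [0.8, 0.0406, 0.0706, 0, 0, 0, 0], [0.8, 0.0609, 0.106, 0, 0, 0, 0], [0.8, 0.0609, 0.106, 0, 0, 0, 0], [0.8, 0.0609, 0.106, 0, 0, 0, 0]]]}}

```text
time_s: 13.9
tool_pos: [393.1, 262.8, 176.3]
ee_rot: [-0.0, 0.108, 0.994, -0.0]
ft_force: [0.3, -0.5, 0.4]
gripper_width: 0.8
grasp_force: 0.0
```

Run:
```python
from h import *
tp=pose(); print(status.read_state()["time_s"],tp[0].round(1)); im=snapshot("wrist"); cv2.imwrite("pics/w7.png",im)
c=cam("wrist",tp)
print("pred jar top",proj(c,[394.8,261.8,98]))
go([394.8,261.8,58])
t=snapshot("top"); cv2.imwrite("pics/t7.png",t)
```

```text
13.9 [393.1 262.8 176.3]
pred jar top [324.30331693 215.03692237]
shift [-1.1, 0.5, 118.3] yaw 77.5 turn None
```

View pics/w7.png

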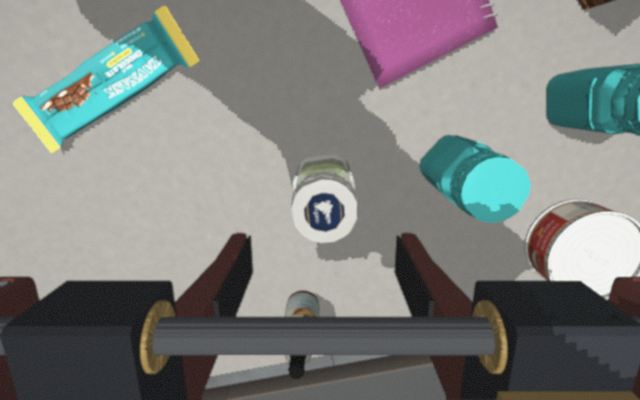

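The wrist view shows the white-capped jar at (324,210), centred between the fingers. The turquoise look-alike at (497,185) is about the same height, so it stays below the gripper body. I'll descend to TCP z = 60.

Call:
{"method": "move_arm", "body": {"rows": [[[0.8, 0, 0.0005, 0.03, 0, 0, 0], [0.8, 0, 0.0005, 0.06, 0, 0, 0], [0.8, 0, 0.0005, 0.09, 0, 0, 0], [0.8, 0, 0.0005, 0.116, 0, 0, 0], [0.8, 0, 0.0005, 0.116, 0, 0, 0]]]}}

```text
time_s: 14.5
tool_pos: [392.5, 259.9, 58.1]
ee_rot: [-0.002, 0.11, 0.994, -0.002]
ft_force: [-0.5, 0.0, 0.0]
gripper_width: 0.799
grasp_force: 0.0
```

Call:
{"method": "move_arm", "body": {"rows": [[[0.8, 0, 0, 0, 0, 0, 0], [0.45, 0, 0, 0, 0, 0, 0], [0.45, 0, 0, 0, 0, 0, 0], [0.45, 0, 0, 0, 0, 0, 0], [0.45, 0, 0, 0, 0, 0, 0]]], "newtons": 20}}

```text
time_s: 15.0
tool_pos: [394.2, 263.4, 61.5]
ee_rot: [0.001, 0.109, 0.994, 0.001]
ft_force: [-0.6, -0.9, 6.1]
gripper_width: 0.528
grasp_force: 19.7
```

Call:
{"method": "move_arm", "body": {"rows": [[[0.4, 0, 0, 0, 0, 0, 0], [0.4, 0, 0, 0, 0, 0, 0], [0.4, 0, 0, 0, 0, 0, 0], [0.4, 0, 0, 0, 0, 0, 0]]]}}

```text
time_s: 15.4
tool_pos: [394.2, 263.4, 61.5]
ee_rot: [0.0, 0.109, 0.994, 0.0]
ft_force: [-0.6, -0.9, 6.8]
gripper_width: 0.527
grasp_force: 19.7
```

Call:
{"method": "move_arm", "body": {"rows": [[[0.4, 0, 0, -0.02, 0, 0, 0], [0.4, 0, 0, -0.05, 0, 0, 0], [0.4, 0, 0, -0.08, 0, 0, 0], [0.4, 0, 0, -0.11, 0, 0, 0], [0.4, 0, 0, -0.11, 0, 0, 0]]]}}

```text
time_s: 15.9
tool_pos: [395.5, 264.6, 174.2]
ee_rot: [0.002, 0.109, 0.994, 0.003]
ft_force: [-0.3, 0.0, -2.0]
gripper_width: 0.533
grasp_force: 19.7
```

Call:
{"method": "move_arm", "body": {"rows": [[[0.4, -0.0243, -0.0396, 0, 0, 0, 0], [0.4, -0.0486, -0.0792, 0, 0, 0, 0], [0.4, -0.0729, -0.1188, 0, 0, 0, 0], [0.4, -0.0972, -0.1584, 0, 0, 0, 0], [0.4, -0.1215, -0.198, 0, 0, 0, 0]]]}}

```text
time_s: 16.4
tool_pos: [469.1, 41.6, 169.7]
ee_rot: [-0.001, 0.109, 0.994, -0.0]
ft_force: [0.7, -0.3, -2.1]
gripper_width: 0.533
grasp_force: 19.7
```

Call:
{"method": "move_arm", "body": {"rows": [[[0.4, -0.0241, -0.0395, 0, 0, 0, 0], [0.4, -0.0198, -0.0782, 0, 0, 0, 0], [0.4, -0.0155, -0.1169, 0, 0, 0, 0], [0.4, -0.0112, -0.1556, 0, 0, 0, 0], [0.4, -0.0069, -0.1943, 0, 0, 0, 0]]]}}

```text
time_s: 16.9
tool_pos: [432.7, -148.9, 169.6]
ee_rot: [-0.001, 0.109, 0.994, -0.0]
ft_force: [1.5, -0.2, -1.0]
gripper_width: 0.533
grasp_force: 19.7
```

Call:
{"method": "move_arm", "body": {"rows": [[[0.4, 0.0043, -0.0386, 0, 0, 0, 0], [0.4, 0.0043, -0.0386, 0, 0, 0, 0], [0.4, 0.0043, -0.0386, 0, 0, 0, 0], [0.4, 0.0043, -0.0386, 0, 0, 0, 0]]]}}

```text
time_s: 17.3
tool_pos: [421.7, -183.2, 170.1]
ee_rot: [-0.0, 0.108, 0.994, 0.0]
ft_force: [0.6, 0.2, -1.1]
gripper_width: 0.527
grasp_force: 19.7
```

Run:
```python
from h import *
tp=pose(); print(status.read_state()["time_s"],tp[0].round(1)); im=snapshot("wrist"); cv2.imwrite("pics/w8.png",im)
go([422.3,-184.2,74.3],77.45)
```

```text
17.3 [ 421.7 -183.2  170.1]
shift [-0.8, -1.1, 95.9] yaw 77.6 turn 0.2
```

View pics/w8.png

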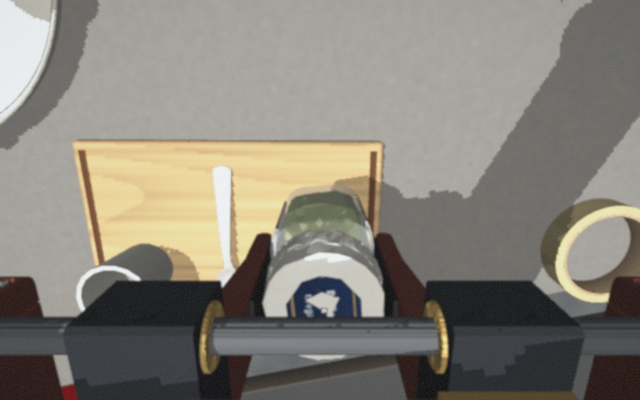

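The jar is held upright over its spot and the spoon (223,210) is well clear. I'll lower and release.

Call:
{"method": "move_arm", "body": {"rows": [[[0.4, -0.001, -0.001, 0.035, 0, 0, 0], [0.4, -0.001, -0.001, 0.07, 0, 0, 0], [0.4, -0.001, -0.001, 0.088, 0, 0, 0], [0.4, -0.001, -0.001, 0.094, 0, 0, 0], [0.4, -0.001, -0.001, 0.096, 0, 0, 0]]]}}

```text
time_s: 17.85
tool_pos: [422.5, -184.7, 74.2]
ee_rot: [-0.001, 0.108, 0.994, 0.0]
ft_force: [0.5, -0.0, -1.3]
gripper_width: 0.53
grasp_force: 19.7
```

Call:
{"method": "move_arm", "body": {"rows": [[[0.4, 0, 0, 0, 0, 0, 0], [0.4, 0, 0, 0, 0, 0, 0], [0.65, 0, 0, 0, 0, 0, 0], [0.75, 0, 0, 0, 0, 0, 0], [0.75, 0, 0, 0, 0, 0, 0]]]}}

```text
time_s: 18.35
tool_pos: [422.7, -185.8, 75.1]
ee_rot: [0.001, 0.109, 0.994, -0.0]
ft_force: [0.8, 0.5, -0.2]
gripper_width: 0.737
grasp_force: 0.0
```

Call:
{"method": "move_arm", "body": {"rows": [[[0.75, 0, 0, -0.02, 0, 0, 0], [0.75, 0, 0, -0.05, 0, 0, 0], [0.75, 0, 0, -0.08, 0, 0, 0], [0.75, 0, 0, -0.11, 0, 0, 0], [0.75, 0, 0, -0.11, 0, 0, 0]]]}}

```text
time_s: 18.85
tool_pos: [424.7, -186.5, 188.3]
ee_rot: [0.004, 0.109, 0.994, -0.0]
ft_force: [0.2, 0.3, 0.1]
gripper_width: 0.75
grasp_force: 0.0
```

Run:
```python
from h import *
tp=pose(); print(status.read_state()["time_s"],tp[0].round(1)); im=snapshot("wrist"); cv2.imwrite("pics/w9.png",im)
c=cam("wrist",tp)
print("pred jar top",proj(c,[422.3,-184.2,110]))
go([475,0,180]);go([515,211,180])
```

```text
18.85 [ 424.7 -186.5  188.3]
pred jar top [327.82643411 207.57035679]
shift [-9.9, 192.7, 6.5] yaw 77.5 turn None
shift [-3.2, 407.4, 6.5] yaw 77.5 turn None
```

Call:
{"method": "move_arm", "body": {"rows": [[[0.75, 0, 0.045, 0, 0, 0, 0], [0.75, -0.001, 0.09, 0, 0, 0, 0], [0.75, -0.001, 0.135, 0, 0, 0, 0], [0.75, -0.001, 0.18, 0, 0, 0, 0], [0.75, -0.002, 0.225, 0, 0, 0, 0]]]}}

```text
time_s: 19.4
tool_pos: [472.2, 35.2, 183.4]
ee_rot: [-0.001, 0.109, 0.994, -0.0]
ft_force: [0.8, 0.3, 0.7]
gripper_width: 0.753
grasp_force: 0.0
```

Call:
{"method": "move_arm", "body": {"rows": [[[0.75, 0, 0.045, 0, 0, 0, 0], [0.75, 0, 0.09, 0, 0, 0, 0], [0.75, -0.001, 0.135, 0, 0, 0, 0], [0.75, -0.001, 0.18, 0, 0, 0, 0], [0.75, -0.001, 0.182, 0, 0, 0, 0]]]}}

```text
time_s: 19.9
tool_pos: [512.6, 218.0, 183.1]
ee_rot: [-0.001, 0.105, 0.994, 0.001]
ft_force: [-0.5, -0.7, -0.1]
gripper_width: 0.752
grasp_force: 0.0
```

Call:
{"method": "move_arm", "body": {"rows": [[[0.75, 0, 0, 0, 0, 0, 0], [0.75, 0, 0, 0, 0, 0, 0], [0.75, 0, 0, 0, 0, 0, 0]]]}}

```text
time_s: 20.2
tool_pos: [513.2, 209.0, 184.2]
ee_rot: [-0.0, 0.11, 0.994, -0.001]
ft_force: [-0.4, -0.4, 0.3]
gripper_width: 0.751
grasp_force: 0.0
```

Run:
```python
from h import *
tp=pose(); print(status.read_state()["time_s"],tp[0].round(1)); im=snapshot("wrist"); cv2.imwrite("pics/w10.png",im)
c=cam("wrist",tp)
print("pred dropper tip",proj(c,[515.5,210.5,102]),"shoulder",proj(c,[515.5,210.5,62]),"base",proj(c,[515.5,210.5,0]))
go([515.5,210.5,45])
```

```text
20.2 [513.2 209.  184.2]
pred dropper tip [328.23397357 213.3020723 ] shoulder [327.67666125 197.08463441] base [327.05916571 179.11590273]
shift [-1.9, 1.8, 139.4] yaw 77.4 turn None
```

View pics/w10.png

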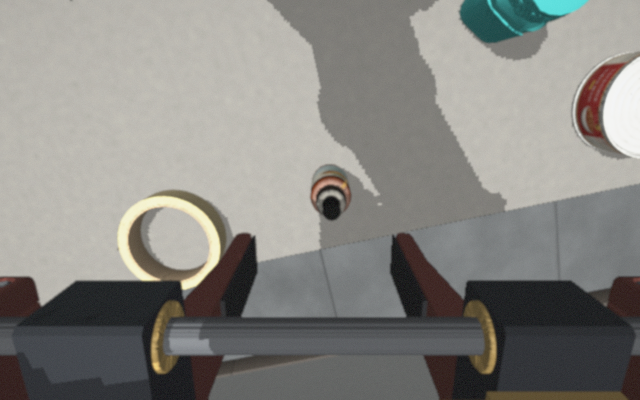

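The wrist view shows the dropper tip at (331,209), with nothing near the fingers. I'll descend with a small sideways correction.

Call:
{"method": "move_arm", "body": {"rows": [[[0.75, 0, 0.0035, 0.035, 0, 0, 0], [0.75, 0, 0.0035, 0.075, 0, 0, 0], [0.75, 0, 0.0035, 0.11, 0, 0, 0], [0.75, 0, 0.0035, 0.138, 0, 0, 0], [0.75, 0, 0.0035, 0.138, 0, 0, 0]]]}}

```text
time_s: 20.75
tool_pos: [511.7, 212.2, 43.5]
ee_rot: [-0.003, 0.11, 0.994, -0.002]
ft_force: [-0.9, 0.3, -0.0]
gripper_width: 0.752
grasp_force: 0.0
```

Call:
{"method": "move_arm", "body": {"rows": [[[0.75, 0, 0, 0, 0, 0, 0], [0.3, 0, 0, 0, 0, 0, 0], [0.3, 0, 0, 0, 0, 0, 0], [0.3, 0, 0, 0, 0, 0, 0], [0.3, 0, 0, 0, 0, 0, 0]]], "newtons": 15}}

```text
time_s: 21.25
tool_pos: [514.6, 214.7, 47.4]
ee_rot: [0.001, 0.109, 0.994, 0.0]
ft_force: [0.7, -0.6, -0.6]
gripper_width: 0.431
grasp_force: 0.0
```

Call:
{"method": "move_arm", "body": {"rows": [[[0.25, 0, 0, 0, 0, 0, 0], [0.25, 0, 0, 0, 0, 0, 0], [0.25, 0, 0, 0, 0, 0, 0], [0.25, 0, 0, 0, 0, 0, 0]]]}}

```text
time_s: 21.65
tool_pos: [514.5, 214.6, 47.1]
ee_rot: [0.0, 0.109, 0.994, 0.0]
ft_force: [-0.6, -0.4, 5.9]
gripper_width: 0.365
grasp_force: 15.0
```

Run:
```python
from h import *
p,A=pose(); print(p.round(1))
go([500,0,p[2]]); go([391.5-500+p[0],-345+p[1],p[2]])
```

```text
[514.5 214.6  47.1]
shift [-32.3, -212.6, -0.1] yaw 77.5 turn None
shift [31.2, -360.3, -0.2] yaw 77.5 turn None
```

Call:
{"method": "move_arm", "body": {"rows": [[[0.25, 0, 0, -0.03, 0, 0, 0], [0.25, 0, 0, -0.07, 0, 0, 0], [0.25, 0, 0, -0.11, 0, 0, 0], [0.25, 0, 0, -0.14, 0, 0, 0], [0.25, 0, 0, -0.14, 0, 0, 0]]]}}

```text
time_s: 22.15
tool_pos: [516.4, 215.6, 190.8]
ee_rot: [0.003, 0.109, 0.994, 0.002]
ft_force: [1.1, 0.0, -1.1]
gripper_width: 0.362
grasp_force: 15.0
```

Call:
{"method": "move_arm", "body": {"rows": [[[0.25, 0, -0.044, 0, 0, 0, 0], [0.25, 0, -0.088, 0, 0, 0, 0], [0.25, 0, -0.132, 0, 0, 0, 0], [0.25, 0, -0.176, 0, 0, 0, 0], [0.25, 0, -0.22, 0, 0, 0, 0]]]}}

```text
time_s: 22.65
tool_pos: [465.0, -2.0, 185.5]
ee_rot: [-0.001, 0.109, 0.994, -0.0]
ft_force: [1.5, 0.0, -0.9]
gripper_width: 0.363
grasp_force: 15.0
```

Call:
{"method": "move_arm", "body": {"rows": [[[0.25, 0, -0.044, 0, 0, 0, 0], [0.25, 0, -0.088, 0, 0, 0, 0], [0.25, 0, -0.132, 0, 0, 0, 0], [0.25, 0, -0.176, 0, 0, 0, 0], [0.25, 0, -0.22, 0, 0, 0, 0]]]}}

```text
time_s: 23.15
tool_pos: [417.5, -216.4, 185.6]
ee_rot: [-0.001, 0.109, 0.994, 0.0]
ft_force: [1.7, 0.2, -1.0]
gripper_width: 0.363
grasp_force: 15.0
```

Call:
{"method": "move_arm", "body": {"rows": [[[0.25, 0, -0.044, 0, 0, 0, 0], [0.25, 0, -0.088, 0, 0, 0, 0], [0.25, 0, -0.132, 0, 0, 0, 0], [0.25, 0, -0.132, 0, 0, 0, 0], [0.25, 0, -0.132, 0, 0, 0, 0]]]}}

```text
time_s: 23.65
tool_pos: [389.1, -344.2, 185.4]
ee_rot: [-0.001, 0.11, 0.994, 0.0]
ft_force: [-0.4, -0.6, -1.2]
gripper_width: 0.365
grasp_force: 15.0
```

Call:
{"method": "move_arm", "body": {"rows": [[[0.25, 0, 0, 0, 0, 0, 0], [0.25, 0, 0, 0, 0, 0, 0], [0.25, 0, 0, 0, 0, 0, 0]]]}}

```text
time_s: 23.95
tool_pos: [390.8, -342.7, 186.5]
ee_rot: [-0.0, 0.108, 0.994, 0.0]
ft_force: [-0.1, -0.1, -0.8]
gripper_width: 0.364
grasp_force: 15.0
```

Run:
```python
from h import *
tp=pose(); print(status.read_state()["time_s"],tp[0].round(1)); im=snapshot("wrist"); cv2.imwrite("pics/w11.png",im)
go([390.6,-344.9,60],77.45)
```

```text
23.95 [ 390.8 -342.7  186.5]
shift [-0.3, -2.0, 126.6] yaw 77.6 turn 0.1
```

View pics/w11.png

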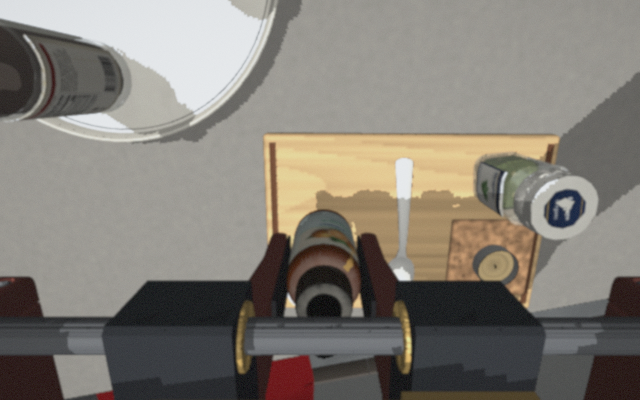

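The wrist view shows the dropper held over its spot, with the jar (520,195), spoon (403,215) and tea light (495,265) all standing well. A tall bottle sits at upper left, so I'll check its clearance before lowering.

Run:
```python
from h import *
c=cam("top"); 
for n,uv,z in [("bottle base",(524,259),10),("bottle cap",(559,265),230),("mill base",(480,287),10),("mill top",(500,290),180)]:
    P=onz(c,uv,z); d=P[:2]-[390.6,-344.9]; th=np.radians(77.45); y=np.array([np.cos(th),np.sin(th)]); x=np.array([-y[1],y[0]])
    print(n,P.round(0),"tool x,y offset",round(d@x),round(d@y))
```

```text
bottle base [ 267. -519.   10.] tool x,y offset 83 -196
bottle cap [ 262. -506.  230.] tool x,y offset 90 -185
mill base [ 189. -387.   10.] tool x,y offset 188 -85
mill top [ 199. -379.  180.] tool x,y offset 180 -75
```

Call:
{"method": "move_arm", "body": {"rows": [[[0.25, 0, -0.002, 0.04, 0, 0, 0], [0.25, 0, -0.002, 0.08, 0, 0, 0], [0.25, 0, -0.002, 0.11, 0, 0, 0], [0.25, 0, -0.002, 0.123, 0, 0, 0], [0.25, 0, -0.002, 0.127, 0, 0, 0]]]}}

```text
time_s: 24.5
tool_pos: [389.4, -345.1, 59.0]
ee_rot: [-0.001, 0.109, 0.994, 0.001]
ft_force: [-4.2, 5.1, 21.7]
gripper_width: 0.365
grasp_force: 15.0
```

Call:
{"method": "move_arm", "body": {"rows": [[[0.25, 0, 0, 0, 0, 0, 0], [0.25, 0, 0, 0, 0, 0, 0], [0.5, 0, 0, 0, 0, 0, 0], [0.65, 0, 0, 0, 0, 0, 0], [0.65, 0, 0, 0, 0, 0, 0]]]}}

```text
time_s: 25.0
tool_pos: [390.2, -346.2, 60.2]
ee_rot: [0.001, 0.109, 0.994, -0.0]
ft_force: [0.0, 0.3, -0.9]
gripper_width: 0.596
grasp_force: 0.0
```

Call:
{"method": "move_arm", "body": {"rows": [[[0.65, 0, 0, -0.03, 0, 0, 0], [0.65, 0, 0, -0.06, 0, 0, 0], [0.65, 0, 0, -0.1, 0, 0, 0], [0.65, 0, 0, -0.14, 0, 0, 0], [0.65, 0, 0, -0.16, 0, 0, 0]]]}}

```text
time_s: 25.5
tool_pos: [390.8, -347.0, 223.2]
ee_rot: [0.002, 0.109, 0.994, -0.001]
ft_force: [-0.1, -0.7, -0.4]
gripper_width: 0.647
grasp_force: 0.0
```

Call:
{"method": "move_arm", "body": {"rows": [[[0.65, -0.01, 0.045, 0, 0, 0, 0], [0.65, -0.02, 0.09, 0, 0, 0, 0], [0.65, -0.03, 0.135, 0, 0, 0, 0], [0.65, -0.04, 0.18, 0, 0, 0, 0], [0.65, -0.05, 0.22, 0, 0, 0, 0]]]}}

```text
time_s: 26.0
tool_pos: [486.9, -139.7, 220.0]
ee_rot: [0.0, 0.109, 0.994, 0.0]
ft_force: [-0.3, -0.4, 0.8]
gripper_width: 0.652
grasp_force: 0.0
```

Call:
{"method": "move_arm", "body": {"rows": [[[0.65, 0, 0.045, 0, 0, 0, 0], [0.65, 0, 0.09, 0, 0, 0, 0], [0.65, 0, 0.135, 0, 0, 0, 0], [0.65, 0, 0.18, 0, 0, 0, 0], [0.65, 0, 0.22, 0, 0, 0, 0]]]}}

```text
time_s: 26.5
tool_pos: [534.1, 75.2, 219.9]
ee_rot: [0.0, 0.108, 0.994, 0.0]
ft_force: [1.2, -0.9, -0.9]
gripper_width: 0.647
grasp_force: 0.0
```

Run:
```python
from h import *
print(status.read_state()["time_s"])
t=snapshot("top");s=snapshot("side")
a=cv2.resize(t[145:245,370:510],None,fx=3,fy=3,interpolation=2); b=cv2.resize(s[235:350,300:420],None,fx=3,fy=3,interpolation=2)
h=max(a.shape[0],b.shape[0]); f=lambda x:cv2.copyMakeBorder(x,0,h-x.shape[0],0,0,0)
cv2.imwrite("pics/fin.png",np.hstack([f(a),f(b)])); cv2.imwrite("pics/tf.png",t)
```

```text
26.5
```

View pics/fin.png

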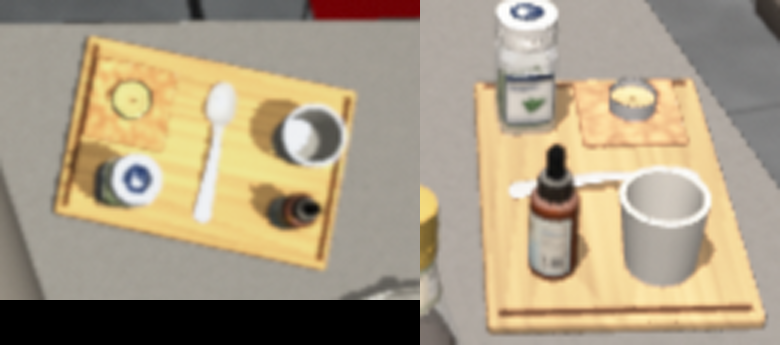

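The top half of the picture shows the tea light at (132,99) on the coaster, the jar cap at (138,180), the spoon from (220,85) to (203,220), the dropper tip at (309,209) and the cup rim at (314,134). Everything looks upright. One numeric check before I hand in.

Run:
```python
from h import *
c=cam("top");ctr=np.array([455.1,-276.3]);th=np.radians(-12.55);bx=np.array([np.cos(th),np.sin(th)]);by=np.array([-bx[1],bx[0]])
up=lambda p:np.array(p)/3+[370,145]-0.5+1/6
for n,uv,z in [("tea",(132,99),33),("jar",(138,181),110),("drop",(309,209),114),("cup",(313,135),70),("spoonB",(221,82),16),("spoonH",(203,221),16)]:
    P=onz(c,up(uv),z)[:2]-ctr; print(n,(P@bx).round(1),(P@by).round(1))
a,b=cv2.imread("pics/top0.png"),cv2.imread("pics/tf.png")
for n,(x0,y0,x1,y1) in {"cup":(458,170,492,210),"tin":(155,160,200,200),"tape":(305,148,347,190)}.items():
    A,B=[cv2.cvtColor(i[y0:y1,x0:x1],6).astype(np.float32) for i in(a,b)]; print(n,cv2.phaseCorrelate(A,B))
```

```text
tea 32.2 84.8
jar -53.3 79.3
drop -46.6 -75.6
cup 27.8 -81.2
spoonB 69.8 -0.5
spoonH -67.7 -8.0
cup ((0.011681966666422738, -0.017012024394531977), 0.9018148450387848)
tin ((0.5640627458824241, 0.08664019730420947), 0.9827887301974826)
tape ((0.37595116028105124, 0.5777939672141699), 0.49693125430448554)
```

```bash
python3 -c "
from rig import finish_job
print(finish_job())"
```

```text
the job is handed in; nothing more can be done
None
```

The board is laid and handed in at about 27 s: my last camera check put every piece inside its limits with the cup unmoved, though I viewed 15 pictures, one over the limit of 14.

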